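Slide the coated plate over the heater's far edge and rack it to dry

ROBOT

A 6-joint arm with a two-finger parallel gripper is mounted at the origin on a cart in front of the work surface, level with it; the furniture and walls round the work are solid. World frame = base frame: x ahead of the robot, y to its left, z up, the work surface at z = 0. Lengths are in m, angles in rad, forces in N, time in s.
With the tool pointing down it reaches from about 0.325 to 0.9 m from the base axis. Payload 6.1 kg.
Tool frame: the origin (TCP) lies between the finger pads; the fingertips stand 14 mm ahead of it and the grasp point (between the pads) lies 5 mm behind it (manip.tips_ahead is the distance from the TCP to the fingertips, in m); z points along the fingers, y is the line along which they close (so a half turn about z gives the same grasp; the last joint's range is limited). The gripper opens to 85 mm and grips with 20 to 120 N. Pads are 22 mm wide; open, the fingers measure 114 mm over their backs; the gripper's body (76 mm by 85 mm) begins 54 mm behind the grasp point. The pads swing forward as they close: fully open they stand 13 mm farther back than shut.
Start: joints at [-1.284, 0.22, 1.526, -0, 1.395, -0.126], TCP at [0.251, -0.572, 0.245] pointing down, gripper open.
Joint ranges: [-2.98, 2.98], [-0.91, 2.08], [0.09, 2.57], [-1.24, 4.39], [0.2, 2.65], [-2.68, 2.68]. Speed limits (rad/s): [2.57, 2.57, 3.01, 3.14, 3.14, 3.14].

INTERFACE

Orientations are given as a 3x3 rotation matrix whose columns are the frame's x, y, z axes.
In Python, from rig import manip gives the robot as it stands.
- The arm moves only by the shell command python3 jog.py 'ROWS'. ROWS is a JSON list of rows, 1 to 8 of them, each an object with the fields rotvec (a list: a rotation vector rx, ry, rz in rad), xyz (a list: dx, dy, dz in m), jaw (the finger opening in m); a field left out counts as zero (the opening has to be given); each row is the pose to reach, as a shift and turn from the pose commanded when the command began, along the tool's axes at that moment; what a row does not reach only later rows make up. A row lasts 1/12 s, in which the tool goes at most 0.0417 m and 0.125 rad, less where a joint would pass 70% of its speed; a pose out of reach is approached as far as the arm can. The fingers move at their own pace and stop on an object; the grip force is fixed at half the most. Time passes only in rows, so rows that do not move let the fingers close. It prints the time, the measured TCP pose, the force, the opening and the grip force at its end. Input that does not fit is refused with a message, and nothing moves.
- manip.state(): the state, without advancing time (a new reading comes with each control period).
- manip.grab_frame(name): name is "side" or "top" or "wrist"; returns a dict with "img" (420x560x3 uint8, blue, green, red), "fovy" (degrees; the focal length in pixels is half the picture's height over the tangent of half this angle, whatever the lens; pixels are square), "cx", "cy" (the principal point, pixels), "k1" (the pictures are not rectified: a ray, as slopes to the right and down, at radius r is drawn at 1 + k1 r^2 times it, then the intrinsics apply), "R" (3x3) and "t" (3): a world point X has camera coordinates R X + t. Camera axes: x right, y down, z forward; pixel columns grow to the right and rows downward; lengths in m; the calibration is good to about 2 mm. A picture is of the moment at which its call begins. There is no depth.
- manip.close_job(): hands the job in; it is judged then, once.
The state is a dict: "time_s": time; "q": joint angles; "qd": joint speeds; "tau": joint torques, N m; "ee_pos": TCP position; "ee_rot": TCP orientation; "ft_force": force on the tool from outside, world axes, zero at the start; "ft_torque": the same for the moment, N m; "gripper_width": finger opening in m; "grip_force": force on a finger pad.
Only numpy, scipy, OpenCV 4.12 (cv2) and the standard library are available. Lean on these libraries where they do the work, as an engineer would, in place of code of your own. Each camera call takes 0.05 s, during which the arm holds its last target. There are 200 camera calls.

TASK

Take the ring weight off the long white plate and lay it flat on the bench. Then slide the long plate along the heater, away from you, until a good third of its length juts out over the far edge, take it by the jutting end, and lay it flat on the drying rack's slope with its other end under the lip, down against the stop. Leave the short plate where it lies and do not shift anything else on the bench.

Things in the scene. Friction and masses are not known exactly. Their poses are not given: they have to be found in the camera images.
- long_plate: the long plate: coated glass plate, white on top, 130 (its x) x 50 (its y) x 4 mm (z), 65 g; one of two white plates that lie flat on the heater, the longer one, with the ring weight on it. Origin: centre of its underside. Both ends are alike.
- short_plate: the short plate: same make, 80 (x) x 50 (y) x 4 mm, beside the long one on the heater; stays there. Origin: centre of its underside.
- ring_weight: ring weight: grey metal disc 47 mm in diameter, 14 mm thick, with a small hole, 120 g; lies on the long plate at the start. Origin: centre of its underside, z up through the disc.
- heater: plate heater, switched off and fixed to the bench, left or right: white housing with a flat dark top 170 (x) x 210 (y) mm, 45 mm above the bench, no rim; controls on the robot's side. Origin: centre of its underside on the bench; +x points away from the robot, and the far edge of the top is at x = +85 mm.
- drying_rack: drying rack, fixed to the bench, left or right: aluminium foot 110 x 90 mm and a white deck that slopes at 25 degrees, low end towards the robot. Origin: on the bench, 58 mm in front of the foot; +x points away from the robot; the foot spans x = 58 to 168 mm. At the deck's low end are a stop and over it a lip; its top end is open, nothing stands under a plate that juts out there.
- rack_deck: the rack's deck, 82 mm long. Origin: on its surface at the stop, mid-width, 45 mm above the bench. x points up the slope (away from the robot, 25 degrees above level), y across, z square off the deck; a plate lies on z = 0. Stop wall at x = 0; lip over x = 0 to 14 mm, full width, 12 mm free height under it, its top at z = 16 mm. Side strips 6 mm high leave 66 mm between.
- vial: bystander: small screw-cap vial, 24 mm across, 60 tall, stands in the strip between heater and rack. Origin: centre of its underside.
- conical_flask: bystander: conical flask, 65 mm across, 86 tall, at the back. Origin: centre of its underside.
- beaker: bystander: glass beaker, about 80 mm across, 97 tall, at the middle of the back, behind the strip. Origin: centre of its underside.
- measuring_cylinder: bystander: measuring cylinder, 43 mm foot, 153 tall, at the back. Origin: centre of its underside.
- wash_bottle: bystander: wash bottle, 92 mm across, 204 tall, back left. Origin: centre of its underside.
- red_bottle: bystander: lab bottle with pink contents and blue cap, 105 mm across, 227 tall, back right. Origin: centre of its underside.
- glass_stopper: bystander: glass stopper, 33 mm across, 40 tall, left side. Origin: centre of its underside.

How it is judged:
By the outcome, as a careful person would: the job done as asked, in the order asked, and still so for the second after the job is handed in, with the robot touching nothing.
It also fails if it takes over 64 s, if anything falls off the work surface, if the arm or the gripper's body presses on something with over 40 N, if the wrist force passes 120 N, or if a joint passes its speed limit or range.

## Working session

There is one attempt and no reset: what is moved stays moved. The work goes in short steps, Python scripts to look and compute and a shell command to move; the robot and the scene stay as the last step left them, time stands still between calls to the robot, and variables do not carry over. Pictures are saved under pics/ and viewed, at most 10 in all, crops included, and the job is handed in when it is done.

```bash
ls; mkdir -p pics; python3 - <<'E'
from rig import manip
import cv2,pickle
for n in("side","top"):
    f=manip.grab_frame(n);cv2.imwrite(f"pics/{n}0.png",f["img"]);pickle.dump(f,open(f"{n}0.pkl","wb"))
    print(n,f["fovy"],f["cx"],f["cy"],f["k1"],f["R"],f["t"])
s=manip.state();print(s["time_s"],s["ee_pos"],s["ee_rot"],s["ft_force"],manip.tips_ahead)
E
```

```text
jog.py
pics
rig.py
side 48.03352332940898 277.90027398299566 212.16490105003405 -0.14956720612055344 [[-0.81132021 -0.58442861  0.01423814]
 [-0.337551    0.44843474 -0.82762649]
 [ 0.47730372 -0.67627619 -0.56109862]] [0.44809563 0.25042658 1.0385366 ]
top 48.66755161756361 285.99493860417994 209.07173105369293 -0.022231743928843313 [[-0.0080569  -0.99995489  0.00502943]
 [-0.99841674  0.00776429 -0.05571111]
 [ 0.05566954 -0.00547033 -0.99843426]] [-0.00795759  0.55412512  1.28135468]
0.1 [ 0.25059716 -0.57199092  0.2442854 ] [[ 9.15977866e-01  4.01228475e-01 -5.10600180e-04]
 [ 4.01228747e-01 -9.15976354e-01  1.67665693e-03]
 [ 2.05024813e-04 -1.74064811e-03 -9.99998464e-01]] [-0.2334526  -0.77800451  0.32800749] 0.014
```

View pics/top0.png

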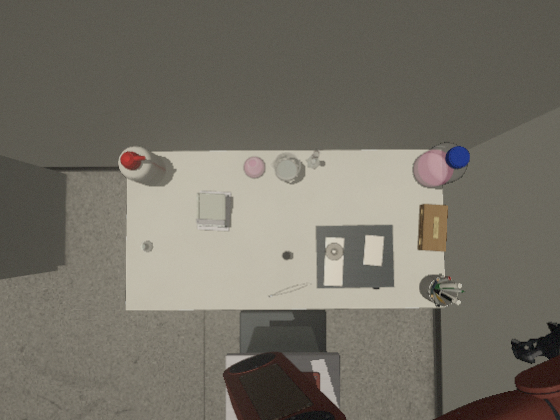

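View pics/side0.png

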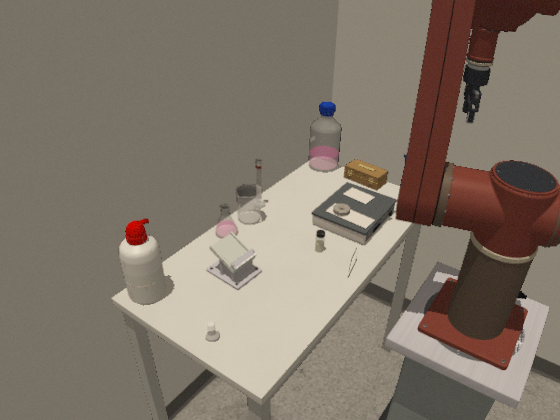

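Top view: heater at right (cols 317–393, rows 225–287), long plate at (334,262) with the ring at (334,252), short plate at (373,250), rack at (213,210), vial at (287,255). Side view: same layout, with the rack deck rising away from the robot.

```bash
cat > h.py <<'E'
import numpy as np,cv2,pickle
from rig import manip
from scipy.optimize import least_squares
def grab(n,tag):
    f=manip.grab_frame(n);cv2.imwrite(f"pics/{tag}.png",f["img"]);pickle.dump(f,open(f"{tag}.pkl","wb"));return f
def load(tag):return pickle.load(open(tag+".pkl","rb"))
def foc(f):return 210/np.tan(np.radians(f["fovy"]/2))
def ray(f,uv):
    d=(np.array(uv,float)-[f["cx"],f["cy"]])/foc(f);u=d.copy()
    for _ in range(20):u=d/(1+f["k1"]*(u@u))
    R=np.array(f["R"]);return -R.T@np.array(f["t"]),R.T@np.array([*u,1])
def onz(f,uv,z):
    o,d=ray(f,uv);return o+d*(z-o[2])/d[2]
def proj(f,X):
    c=np.array(f["R"])@np.array(X)+f["t"];u=c[:2]/c[2];return u*(1+f["k1"]*(u@u))*foc(f)+[f["cx"],f["cy"]]
def tri(fs,uvs):
    A=np.zeros((3,3));b=np.zeros(3)
    for f,uv in zip(fs,uvs):
        o,d=ray(f,uv);d/=np.linalg.norm(d);P=np.eye(3)-np.outer(d,d);A+=P;b+=P@o
    X=np.linalg.solve(A,b);return X,[np.round(proj(f,X)-uv,1) for f,uv in zip(fs,uvs)]
E
python3 - <<'E'
from h import *
f=load("top0");np.set_printoptions(precision=3,suppress=True)
for n,uv,z in[("ring",(334,252),.063),("pl far",(334.5,238),.049),("pl near",(334,286),.049),("heat fl",(317,226),.045),("heat nr",(393,287),.045),("short",(373,250),.049),("vial",(287,255),.06),("rack deck",(212,208),.06),("rack low",(213,228),.05),("free",(238,265),0),("bench near",(240,309),0),("tweez",(288,291),0)]:
    print(n,onz(f,uv,z))
# enlarge
a=cv2.resize(f["img"][190:300,185:400],None,fx=3.6,fy=3.6,interpolation=cv2.INTER_CUBIC);cv2.imwrite("pics/topcrop.png",a)
E
```

```text
ring [ 0.435 -0.14   0.063]
pl far [ 0.473 -0.143  0.049]
pl near [ 0.343 -0.14   0.049]
heat fl [ 0.506 -0.096  0.045]
heat nr [ 0.339 -0.301  0.045]
short [ 0.439 -0.247  0.049]
vial [ 0.428 -0.014  0.06 ]
rack deck [0.556 0.187 0.06 ]
rack low [0.502 0.186 0.05 ]
free [0.399 0.124 0.   ]
bench near [0.276 0.118 0.   ]
tweez [ 0.325 -0.016  0.   ]
```

```bash
python3 jog.py '[{"xyz": [0, 0, -0.04], "jaw": 0.085}, {"rotvec": [0, 0, 0.1], "xyz": [0.05, -0.05, -0.05], "jaw": 0.085}, {"rotvec": [0, 0, 0.413], "xyz": [0.310, -0.334, -0.05], "jaw": 0.085}, {"rotvec": [0, 0, 0.413], "xyz": [0.310, -0.334, -0.05], "jaw": 0.085}, {"rotvec": [0, 0, 0.413], "xyz": [0.310, -0.334, -0.05], "jaw": 0.085}, {"rotvec": [0, 0, 0.413], "xyz": [0.310, -0.334, -0.05], "jaw": 0.085}, {"rotvec": [0, 0, 0.413], "xyz": [0.310, -0.334, -0.05], "jaw": 0.085}, {"rotvec": [0, 0, 0.413], "xyz": [0.310, -0.334, -0.05], "jaw": 0.085}]'
```

```text
time_s: 0.77
ee_pos: [0.3471, -0.2956, 0.2932]
ee_rot: [[1.0, -0.001, -0.0], [-0.001, -1.0, 0.0], [-0.0, -0.0, -1.0]]
ft_force: [1.4, 0.7, 0.2]
gripper_width: 0.085
grip_force: 0.0
```

```bash
python3 -c "
from rig import manip
print(manip.state()['ee_pos'],manip.state()['ee_rot'])"
```

```text
[ 0.34714279 -0.29562548  0.29320994] [[ 9.99999685e-01 -7.74125787e-04 -1.73744235e-04]
 [-7.74047065e-04 -9.99999598e-01  4.52703153e-04]
 [-1.74094614e-04 -4.52568525e-04 -9.99999882e-01]]
```

```bash
python3 jog.py '[{"xyz": [0.053, -0.155, 0], "jaw": 0.085}, {"xyz": [0.053, -0.155, 0], "jaw": 0.085}, {"xyz": [0.053, -0.155, 0], "jaw": 0.085}, {"xyz": [0.053, -0.155, 0], "jaw": 0.085}, {"xyz": [0.053, -0.155, 0], "jaw": 0.085}, {"xyz": [0.053, -0.155, 0], "jaw": 0.085}]'; python3 - <<'E'
from h import *
f=grab("wrist","w1");print(f["R"],f["t"],f["k1"],f["cx"],f["cy"],-np.array(f["R"]).T@f["t"])
E
```

```text
time_s: 1.27
ee_pos: [0.4005, -0.1408, 0.2935]
ee_rot: [[1.0, 0.005, -0.0], [0.005, -1.0, -0.0], [-0.0, 0.0, -1.0]]
ft_force: [-0.2, 0.2, -0.8]
gripper_width: 0.085
grip_force: 0.0
[[ 5.47927314e-03 -9.99984810e-01  5.97160192e-04]
 [-9.50126997e-01 -5.01987339e-03  3.11822851e-01]
 [-3.11815117e-01 -2.27594059e-03 -9.50140070e-01]] [-0.14454869  0.32515111  0.55118131] -0.03998943097887749 272.8467480423729 206.18926157333766 [ 0.48159353 -0.14165982  0.42239622]
```

View pics/w1.png

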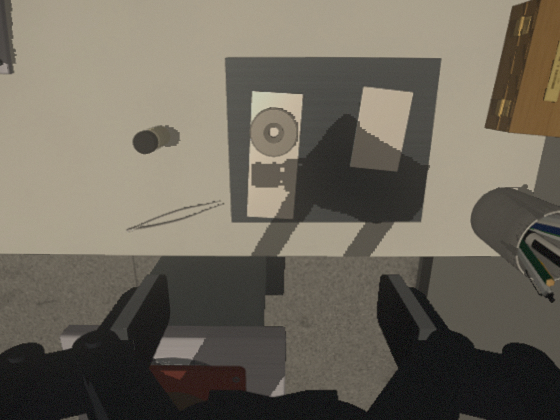

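Wrist view: long plate corners (252,92), (302,94), (294,219), (247,216), ring top (274,132); heater far edge row 58, near edge row 222; nothing within reach of the fingers around the ring.

```bash
python3 jog.py '[{"xyz": [0.04, -0.08, 0.04], "jaw": 0.085}, {"xyz": [0.04, -0.08, 0.04], "jaw": 0.085}, {"xyz": [0.04, -0.08, 0.04], "jaw": 0.085}, {"xyz": [0.04, -0.08, 0.04], "jaw": 0.085}]'; python3 - <<'E'
from h import *
f=grab("wrist","w2");np.set_printoptions(precision=4,suppress=True)
w=load("w1")
for n,uv,z in[("FL",(252,92),.049),("FR",(302,94),.049),("NR",(294,219),.049),("NL",(247,216),.049),("hFL",(226,58),.045),("hFR",(440,59),.045),("hNL",(233,222),.045),("hNR",(421,221),.045),("ring",(274,132),.059),("short FL",(363,87),.049),("short NL",(351,166),.049)]:
    X=onz(w,uv,z);print(n,X,proj(f,X))
E
```

```text
time_s: 1.65
ee_pos: [0.4396, -0.0619, 0.2513]
ee_rot: [[1.0, 0.0, -0.004], [0.0, -1.0, 0.002], [-0.004, -0.002, -1.0]]
ft_force: [-0.4, -0.1, 0.0]
gripper_width: 0.0846
grip_force: 0.0
FL [ 0.4763 -0.1216  0.049 ] [338.0063 137.4949]
FR [ 0.4747 -0.1704  0.049 ] [391.9344 139.5374]
NR [ 0.3445 -0.1656  0.049 ] [373.9708 268.7882]
NL [ 0.3477 -0.1146  0.049 ] [323.9374 266.0438]
hFL [ 0.5077 -0.0966  0.045 ] [310.9369 101.0251]
hFR [ 0.509 -0.304  0.045] [540.5135 102.0416]
hNL [ 0.3392 -0.0988  0.045 ] [307.6401 271.6636]
hNR [ 0.3414 -0.3065  0.045 ] [506.8345 268.9877]
ring [ 0.4389 -0.1432  0.059 ] [361.5095 180.7649]
short FL [ 0.4818 -0.2298  0.049 ] [457.8498 132.0673]
short NL [ 0.4034 -0.2234  0.049 ] [438.793  214.1073]
```

View pics/w2.png

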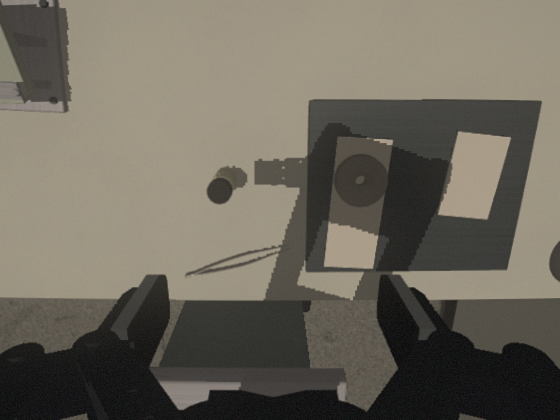

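Second wrist view: plate far corners (338,137),(393,139), near (324,266),(375,269), ring (361,181). These agree with the predictions within 1 px, so the heights (0.049 plate top, ring about 0.063) are confirmed.

```bash
python3 jog.py '[{"xyz": [-0.002, 0.04, 0], "jaw": 0.07}, {"xyz": [-0.002, 0.081, 0], "jaw": 0.07}, {"xyz": [-0.002, 0.081, 0.04], "jaw": 0.07}, {"xyz": [-0.002, 0.081, 0.08], "jaw": 0.07}, {"xyz": [-0.002, 0.081, 0.12], "jaw": 0.07}, {"xyz": [-0.002, 0.081, 0.15], "jaw": 0.07}, {"xyz": [-0.002, 0.081, 0.15], "jaw": 0.07}, {"xyz": [-0.002, 0.081, 0.15], "jaw": 0.07}]'; python3 - <<'E'
from h import *
f=grab("wrist","w3");np.set_printoptions(precision=4,suppress=True)
print(proj(f,[.438,-.143,.063]),proj(f,[.438,-.143,.049]))
E
```

```text
time_s: 2.37
ee_pos: [0.4367, -0.145, 0.1031]
ee_rot: [[1.0, -0.003, -0.003], [-0.003, -1.0, 0.001], [-0.003, -0.001, -1.0]]
ft_force: [0.5, 0.7, 0.2]
gripper_width: 0.0702
grip_force: 0.0
[266.0707 251.564 ] [266.5387 240.4166]
```

View pics/w3.png

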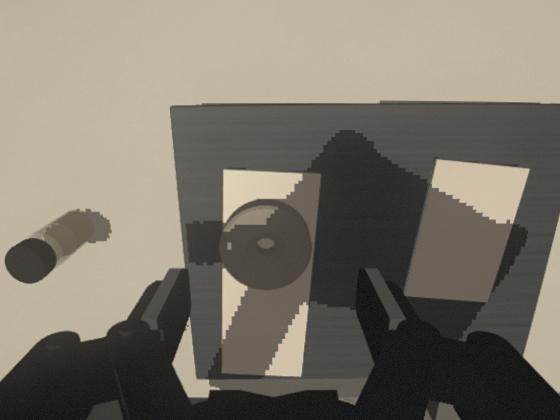

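Wrist view: ring top centred at about (266,249), between the finger pads and slightly ahead of the TCP. The prediction was (266,251.6).

```bash
python3 jog.py '[{"xyz": [0.002, -0.002, 0.02], "jaw": 0.07}, {"xyz": [0.002, -0.002, 0.037], "jaw": 0.07}, {"xyz": [0.002, -0.002, 0.037], "jaw": 0.07}, {"xyz": [0.002, -0.002, 0.037], "jaw": 0.03}, {"xyz": [0.002, -0.002, 0.037], "jaw": 0.03}, {"xyz": [0.002, -0.002, 0.037], "jaw": 0.03}, {"xyz": [0.002, -0.002, 0.037], "jaw": 0.03}, {"xyz": [0.002, -0.002, 0.037], "jaw": 0.03}]'
```

```text
time_s: 3.08
ee_pos: [0.442, -0.1429, 0.0699]
ee_rot: [[1.0, -0.0, 0.004], [-0.0, -1.0, -0.002], [0.004, 0.002, -1.0]]
ft_force: [-1.6, 0.1, 8.0]
gripper_width: 0.0439
grip_force: 59.7
```

```bash
python3 jog.py '[{"xyz": [0, 0, -0.01], "jaw": 0.03}, {"xyz": [0, 0, -0.03], "jaw": 0.03}, {"xyz": [0, 0, -0.06], "jaw": 0.03}, {"xyz": [0, 0, -0.10], "jaw": 0.03}, {"xyz": [0, 0, -0.10], "jaw": 0.03}, {"xyz": [0, 0, -0.10], "jaw": 0.03}]'; python3 - <<'E'
from h import *
f=grab("wrist","w4");print(manip.state()["ft_force"])
E
```

```text
time_s: 3.58
ee_pos: [0.4426, -0.143, 0.1714]
ee_rot: [[1.0, -0.0, 0.008], [-0.0, -1.0, -0.004], [0.008, 0.004, -1.0]]
ft_force: [-0.1, 0.4, -1.1]
gripper_width: 0.0434
grip_force: 61.3
[-0.10787504  0.28556025 -1.12422389]
```

View pics/w4.png

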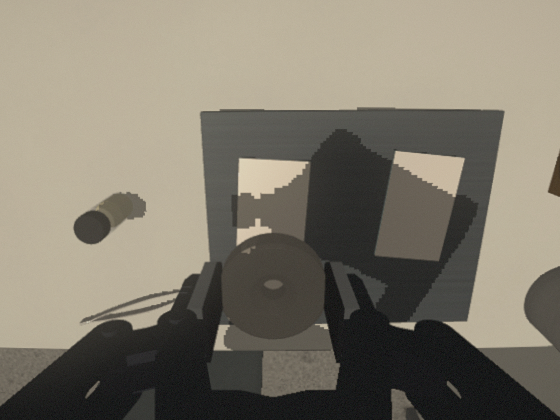

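Wrist view: ring held level between the pads at (273,285); the plate is left behind on the heater with its far end at row 158.

```bash
python3 jog.py '[{"xyz": [-0.042, -0.243, 0], "jaw": 0.03}, {"xyz": [-0.042, -0.243, 0], "jaw": 0.03}, {"xyz": [-0.042, -0.243, 0], "jaw": 0.03}, {"xyz": [-0.042, -0.243, 0], "jaw": 0.03}, {"xyz": [-0.042, -0.243, 0], "jaw": 0.03}, {"xyz": [-0.042, -0.243, 0], "jaw": 0.03}, {"xyz": [-0.042, -0.243, 0.04], "jaw": 0.03}, {"xyz": [-0.042, -0.243, 0.08], "jaw": 0.03}]';python3 jog.py '[{"xyz": [0, 0, 0.02], "jaw": 0.03}, {"xyz": [0, 0, 0.04], "jaw": 0.03}, {"xyz": [0, 0, 0.04], "jaw": 0.03}, {"xyz": [0, 0, 0.04], "jaw": 0.03}]'
```

```text
time_s: 4.3
ee_pos: [0.3994, 0.1039, 0.0874]
ee_rot: [[1.0, 0.006, 0.006], [0.006, -1.0, 0.001], [0.006, -0.0, -1.0]]
ft_force: [0.9, -0.8, -2.0]
gripper_width: 0.0435
grip_force: 61.5
time_s: 4.63
ee_pos: [0.3961, 0.1012, 0.0452]
ee_rot: [[1.0, -0.0, -0.005], [-0.0, -1.0, -0.0], [-0.005, 0.0, -1.0]]
ft_force: [0.5, 0.3, -0.3]
gripper_width: 0.0434
grip_force: 61.5
```

```bash
python3 jog.py '[{"xyz": [0, 0, 0.01], "jaw": 0.03}, {"xyz": [0, 0, 0.018], "jaw": 0.03}, {"xyz": [0, 0, 0.021], "jaw": 0.03}, {"xyz": [0, 0, 0.021], "jaw": 0.03}, {"xyz": [0, 0, 0.021], "jaw": 0.03}]';python3 jog.py '[{"xyz": [0, 0, 0.001], "jaw": 0.03}, {"xyz": [0, 0, 0.002], "jaw": 0.03}, {"xyz": [0, 0, 0.002], "jaw": 0.03}]'
```

```text
time_s: 5.05
ee_pos: [0.3983, 0.1012, 0.0258]
ee_rot: [[1.0, -0.0, 0.0], [-0.0, -1.0, -0.0], [0.0, 0.0, -1.0]]
ft_force: [-0.3, 0.4, -1.1]
gripper_width: 0.0431
grip_force: 61.5
time_s: 5.3
ee_pos: [0.3984, 0.1013, 0.0238]
ee_rot: [[1.0, -0.0, 0.0], [-0.0, -1.0, 0.0], [0.0, -0.0, -1.0]]
ft_force: [-0.5, 1.3, -1.2]
gripper_width: 0.0438
grip_force: 61.5
```

```bash
python3 jog.py '[{"xyz": [0, 0, 0.0015], "jaw": 0.03}, {"xyz": [0, 0, 0.003], "jaw": 0.03}, {"xyz": [0, 0, 0.003], "jaw": 0.03}, {"xyz": [0, 0, 0.003], "jaw": 0.03}]';python3 jog.py '[{"xyz": [0, 0, 0.001], "jaw": 0.03}, {"xyz": [0, 0, 0.0015], "jaw": 0.03}, {"xyz": [0, 0, 0.0015], "jaw": 0.03}]'
```

```text
time_s: 5.63
ee_pos: [0.3985, 0.1013, 0.021]
ee_rot: [[1.0, -0.0, 0.0], [-0.0, -1.0, 0.0], [0.0, -0.0, -1.0]]
ft_force: [-2.0, -0.5, 3.3]
gripper_width: 0.0436
grip_force: 62.0
time_s: 5.88
ee_pos: [0.3986, 0.1013, 0.0207]
ee_rot: [[1.0, 0.0, -0.001], [0.0, -1.0, -0.0], [-0.001, 0.0, -1.0]]
ft_force: [-9.5, -1.0, 22.1]
gripper_width: 0.0433
grip_force: 64.4
```

```bash
python3 jog.py '[{"xyz": [0, 0, -0.001], "jaw": 0.03}, {"xyz": [0, 0, -0.001], "jaw": 0.065}, {"xyz": [0, 0, -0.001], "jaw": 0.065}, {"xyz": [0, 0, -0.001], "jaw": 0.065}, {"xyz": [0, 0, -0.02], "jaw": 0.065}, {"xyz": [0, 0, -0.06], "jaw": 0.065}, {"xyz": [0, 0, -0.10], "jaw": 0.065}, {"xyz": [0, 0, -0.14], "jaw": 0.065}]';python3 jog.py '[{"xyz": [0, 0.10, -0.04], "jaw": 0.065}, {"xyz": [0, 0.10, -0.04], "jaw": 0.065}, {"xyz": [0, 0.10, -0.04], "jaw": 0.065}, {"xyz": [0, 0.10, -0.04], "jaw": 0.065}]';python3 - <<'E'
from h import *
f=grab("wrist","w5")
E
```

```text
time_s: 6.55
ee_pos: [0.3973, 0.1012, 0.16]
ee_rot: [[1.0, -0.0, -0.002], [-0.0, -1.0, -0.0], [-0.002, 0.0, -1.0]]
ft_force: [1.0, 0.8, -0.1]
gripper_width: 0.0653
grip_force: 0.0
time_s: 6.88
ee_pos: [0.3998, -0.0022, 0.2018]
ee_rot: [[1.0, -0.003, 0.005], [-0.003, -1.0, -0.003], [0.005, 0.003, -1.0]]
ft_force: [-0.9, 0.4, 0.1]
gripper_width: 0.0652
grip_force: 0.0
```

View pics/w5.png

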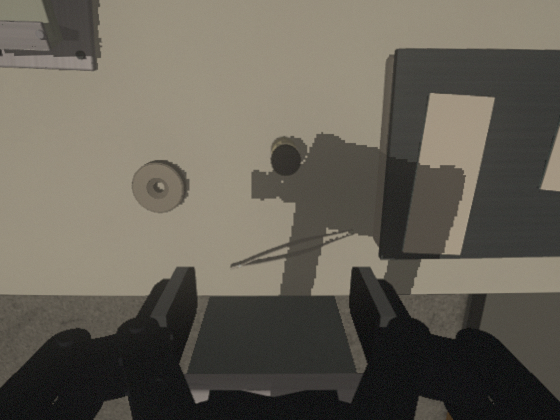

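Wrist view: ring lies flat on the bench at (159,187); long plate corners at (430,94), (493,97), (404,254), (462,255).

```bash
python3 - <<'E'
from h import *
w=load("w5");np.set_printoptions(precision=4,suppress=True)
for n,uv,z in[("FL",(430,94),.049),("FR",(493,97),.049),("NR",(462,255),.049),("NL",(404,254),.049),("hFL",(396,50),.045),("hNL",(380,258),.045),("ring",(159,188),.014),("rack front foot R",(96,69),0.0)]:
    print(n,onz(w,uv,z))
print(manip.state()["ee_pos"])
E
```

```text
FL [ 0.4765 -0.1214  0.049 ]
FR [ 0.4749 -0.1699  0.049 ]
NR [ 0.3446 -0.1661  0.049 ]
NL [ 0.346  -0.1155  0.049 ]
hFL [ 0.5073 -0.0943  0.045 ]
hNL [ 0.3405 -0.0966  0.045 ]
ring [0.3955 0.098  0.014 ]
rack front foot R [0.4976 0.1471 0.    ]
[ 0.3991 -0.0005  0.2003]
```

```bash
python3 jog.py '[{"xyz": [0.011, 0.1425, 0], "jaw": 0.065}, {"xyz": [0.011, 0.1425, 0], "jaw": 0.065}, {"xyz": [0.011, 0.1425, 0], "jaw": 0.065}, {"xyz": [0.011, 0.1425, 0], "jaw": 0.065}, {"xyz": [0.011, 0.1425, 0.04], "jaw": 0.065}, {"xyz": [0.011, 0.1425, 0.08], "jaw": 0.065}, {"xyz": [0.011, 0.1425, 0.11], "jaw": 0.062}, {"xyz": [0.011, 0.1425, 0.11], "jaw": 0.062}]';python3 jog.py '[{"jaw": 0.062}, {"jaw": 0.062}]'
```

```text
time_s: 7.6
ee_pos: [0.4039, -0.1377, 0.0821]
ee_rot: [[1.0, -0.0, -0.012], [-0.0, -1.0, 0.007], [-0.012, -0.007, -1.0]]
ft_force: [-1.2, 0.5, -0.4]
gripper_width: 0.0623
grip_force: 0.0
time_s: 7.77
ee_pos: [0.4101, -0.1411, 0.0903]
ee_rot: [[1.0, 0.001, 0.001], [0.001, -1.0, -0.0], [0.001, 0.0, -1.0]]
ft_force: [-0.3, 0.6, -0.3]
gripper_width: 0.0623
grip_force: 0.0
```

```bash
python3 jog.py '[{"xyz": [0, 0.002, 0.012], "jaw": 0.062}, {"xyz": [0, 0.002, 0.020], "jaw": 0.062}, {"xyz": [0, 0.002, 0.0235], "jaw": 0.062}, {"xyz": [0, 0.002, 0.0235], "jaw": 0.062}, {"xyz": [0, 0.002, 0.0235], "jaw": 0.062}, {"xyz": [0, 0.002, 0.0235], "jaw": 0.062}]';python3 jog.py '[{"jaw": 0.04}, {"jaw": 0.04}, {"jaw": 0.04}, {"jaw": 0.04}]'
```

```text
time_s: 8.27
ee_pos: [0.4097, -0.1434, 0.0664]
ee_rot: [[1.0, -0.0, 0.001], [-0.0, -1.0, -0.001], [0.001, 0.001, -1.0]]
ft_force: [-0.9, 1.0, -0.5]
gripper_width: 0.0619
grip_force: 0.0
time_s: 8.6
ee_pos: [0.4092, -0.1433, 0.0658]
ee_rot: [[1.0, -0.0, 0.0], [-0.0, -1.0, -0.0], [0.0, 0.0, -1.0]]
ft_force: [-0.0, -0.1, 0.4]
gripper_width: 0.0401
grip_force: 0.0
```

```bash
python3 jog.py '[{"xyz": [0, 0, 0.001], "jaw": 0.04}, {"xyz": [0, 0, 0.002], "jaw": 0.04}, {"xyz": [0, 0, 0.002], "jaw": 0.04}]';python3 jog.py '[{"xyz": [0, 0, 0.001], "jaw": 0.04}, {"xyz": [0, 0, 0.001], "jaw": 0.04}]';python3 jog.py '[{"xyz": [0, 0, 0.001], "jaw": 0.04}, {"xyz": [0, 0, 0.001], "jaw": 0.04}]'
```

```text
time_s: 8.85
ee_pos: [0.409, -0.1431, 0.0634]
ee_rot: [[1.0, -0.0, -0.0], [-0.0, -1.0, 0.0], [-0.0, -0.0, -1.0]]
ft_force: [1.0, 0.1, 0.1]
gripper_width: 0.0401
grip_force: 0.0
time_s: 9.02
ee_pos: [0.409, -0.1431, 0.0624]
ee_rot: [[1.0, -0.0, -0.0], [-0.0, -1.0, 0.0], [-0.0, -0.0, -1.0]]
ft_force: [-0.3, 0.4, -0.7]
gripper_width: 0.0397
grip_force: 0.0
time_s: 9.18
ee_pos: [0.4092, -0.1432, 0.0616]
ee_rot: [[1.0, -0.0, 0.0], [-0.0, -1.0, -0.0], [0.0, 0.0, -1.0]]
ft_force: [-0.3, -0.0, -0.4]
gripper_width: 0.04
grip_force: 0.0
```

```bash
for i in 1 2 3; do python3 jog.py '[{"xyz": [0, 0, 0.001], "jaw": 0.04}, {"xyz": [0, 0, 0.001], "jaw": 0.04}]' | grep -E "pos|force:"; done
```

```text
ee_pos: [0.4093, -0.1433, 0.0615]
ft_force: [-4.4, 1.2, 10.1]
grip_force: 5.0
ee_pos: [0.4093, -0.1433, 0.0614]
ft_force: [-8.4, 4.4, 19.9]
grip_force: 10.2
ee_pos: [0.4094, -0.1433, 0.0613]
ft_force: [-12.4, 6.2, 30.9]
grip_force: 15.5
```

```bash
python3 jog.py '[{"xyz": [0, 0, -0.004], "jaw": 0.04}, {"xyz": [0, 0, -0.008], "jaw": 0.060}, {"xyz": [0, 0, -0.008], "jaw": 0.060}, {"xyz": [0, 0, -0.008], "jaw": 0.060}, {"xyz": [0, 0, -0.008], "jaw": 0.060}, {"xyz": [0, 0, -0.001], "jaw": 0.060}, {"xyz": [0, 0, -0.001], "jaw": 0.060}, {"xyz": [0, 0, -0.001], "jaw": 0.060}]'; python3 jog.py '[{"jaw": 0.04}, {"jaw": 0.04}, {"jaw": 0.04}, {"jaw": 0.04}]'
```

```text
time_s: 10.35
ee_pos: [0.4084, -0.1428, 0.0587]
ee_rot: [[1.0, -0.0, -0.002], [-0.0, -1.0, 0.001], [-0.002, -0.001, -1.0]]
ft_force: [-1.0, 0.1, -0.7]
gripper_width: 0.0602
grip_force: 0.0
time_s: 10.68
ee_pos: [0.4108, -0.1449, 0.0616]
ee_rot: [[1.0, -0.0, 0.003], [-0.0, -1.0, -0.003], [0.003, 0.003, -1.0]]
ft_force: [-2.4, -3.5, 9.2]
gripper_width: 0.04
grip_force: 9.0
```

```bash
python3 jog.py '[{"xyz": [0, 0, -0.008], "jaw": 0.04}, {"xyz": [0, 0, -0.008], "jaw": 0.058}, {"xyz": [0, 0, -0.008], "jaw": 0.058}, {"xyz": [0, 0, -0.008], "jaw": 0.058}, {"xyz": [0, 0, -0.008], "jaw": 0.058}, {"xyz": [0, 0, 0.002], "jaw": 0.058}, {"xyz": [0, 0, 0.002], "jaw": 0.058}, {"xyz": [0, 0, 0.002], "jaw": 0.058}]'; python3 jog.py '[{"jaw": 0.058}]'
```

```text
time_s: 11.35
ee_pos: [0.4103, -0.1437, 0.058]
ee_rot: [[1.0, -0.0, 0.002], [-0.0, -1.0, -0.001], [0.002, 0.001, -1.0]]
ft_force: [0.5, 0.2, 7.6]
gripper_width: 0.0578
grip_force: 4.0
time_s: 11.43
ee_pos: [0.4103, -0.1437, 0.058]
ee_rot: [[1.0, -0.0, 0.002], [-0.0, -1.0, -0.001], [0.002, 0.001, -1.0]]
ft_force: [0.8, 1.0, 7.8]
gripper_width: 0.0584
grip_force: 4.0
```

```bash
python3 -c "
from rig import manip
s=manip.state();print(s['ft_force'],s['ft_torque'])"; python3 jog.py '[{"jaw": 0.068}, {"jaw": 0.068}, {"jaw": 0.068}]'; python3 - <<'E'
from h import *
f=grab("wrist","w6");s=manip.state();print(s['ft_force'],s['ft_torque'])
for X in([.4757,-.1457,.049],[.345,-.141,.049],[.5075,-.0966,.045]):print(proj(f,X))
E
```

```text
[0.79033298 1.01964743 7.83362247] [ 0.24236331  0.00383653 -0.05582425]
time_s: 11.68
ee_pos: [0.4085, -0.1428, 0.0567]
ee_rot: [[1.0, -0.0, -0.001], [-0.0, -1.0, 0.001], [-0.001, -0.001, -1.0]]
ft_force: [0.0, 0.4, -0.5]
gripper_width: 0.0678
grip_force: 0.0
[-0.252656    0.45808872 -0.24508666] [ 0.04750645 -0.00548335  0.0560742 ]
[276.90451392 126.04286834]
[266.10268643 402.24876933]
[138.51453032  34.43154477]
```

View pics/w6.png

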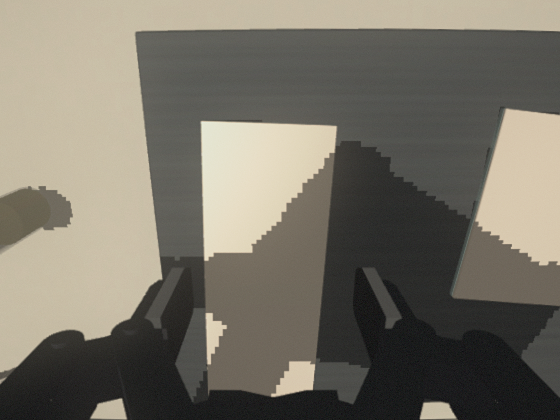

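Wrist view: plate far corners at (201,121), (336,126). At the fingers its centre is col 266, but the finger centre is col 273, so the tool must go 2.8 mm in +y.

```bash
python3 jog.py '[{"xyz": [0.0015, -0.0028, 0], "jaw": 0.066}, {"xyz": [0.0015, -0.0028, 0.001], "jaw": 0.066}, {"xyz": [0.0015, -0.0028, 0.001], "jaw": 0.058}, {"xyz": [0.0015, -0.0028, 0.001], "jaw": 0.058}]'; python3 jog.py '[{"jaw": 0.04}, {"jaw": 0.04}, {"jaw": 0.04}, {"jaw": 0.04}]'
```

```text
time_s: 12.07
ee_pos: [0.4106, -0.1402, 0.0565]
ee_rot: [[1.0, 0.0, -0.0], [0.0, -1.0, 0.0], [-0.0, -0.0, -1.0]]
ft_force: [0.8, -0.1, 0.3]
gripper_width: 0.0582
grip_force: 0.0
time_s: 12.4
ee_pos: [0.4109, -0.1405, 0.0572]
ee_rot: [[1.0, -0.0, 0.0], [-0.0, -1.0, -0.0], [0.0, 0.0, -1.0]]
ft_force: [-2.0, 0.8, 5.4]
gripper_width: 0.0472
grip_force: 60.6
```

```bash
python3 jog.py '[{"xyz": [0.01, 0, 0], "jaw": 0.04}, {"xyz": [0.025, 0, 0], "jaw": 0.04}, {"xyz": [0.04, 0, 0], "jaw": 0.04}, {"xyz": [0.055, 0, 0], "jaw": 0.04}, {"xyz": [0.07, 0, 0], "jaw": 0.04}, {"xyz": [0.081, 0, 0], "jaw": 0.04}, {"xyz": [0.081, 0, 0], "jaw": 0.04}, {"xyz": [0.081, 0, 0], "jaw": 0.04}]'; python3 jog.py '[{"jaw": 0.06}, {"jaw": 0.06}, {"jaw": 0.06}, {"xyz": [0, 0, -0.04], "jaw": 0.066}, {"xyz": [0, 0, -0.08], "jaw": 0.066}, {"xyz": [0, 0, -0.08], "jaw": 0.066}, {"xyz": [0, 0, -0.08], "jaw": 0.066}]'; python3 - <<'E'
from h import *
f=grab("wrist","w7")
for X in([.557,-.140,.049],[.427,-.140,.049],[.5075,-.0966,.045]):print(proj(f,X))
E
```

```text
time_s: 13.07
ee_pos: [0.4929, -0.1408, 0.0573]
ee_rot: [[1.0, 0.0, 0.002], [0.0, -1.0, -0.001], [0.002, 0.001, -1.0]]
ft_force: [1.4, 0.1, 3.5]
gripper_width: 0.0473
grip_force: 62.0
time_s: 13.65
ee_pos: [0.4933, -0.1413, 0.1395]
ee_rot: [[1.0, -0.0, 0.005], [-0.0, -1.0, -0.002], [0.005, 0.002, -1.0]]
ft_force: [-0.3, 0.3, -1.3]
gripper_width: 0.0661
grip_force: 0.0
[267.70011546 118.2097305 ]
[268.48035628 309.89673426]
[199.9812805  197.32450773]
```

View pics/w7.png

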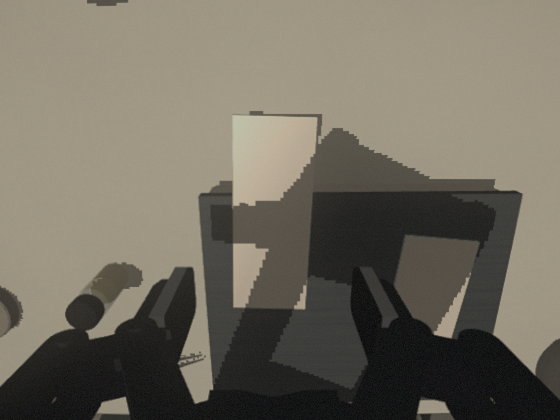

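Wrist view: plate juts out over the far edge (heater edge row 193), corners at (233,115), (319,115), (305,308), (233,307).

```bash
python3 - <<'E'
from h import *
w=load("w7");np.set_printoptions(precision=4,suppress=True)
for n,uv,z in[("FL",(233,115),.049),("FR",(319,116),.049),("NR",(305,308),.049),("NL",(233,307),.049),("hFL",(200,194),.045),("hFR",(520,193),.045)]:
    print(n,onz(w,uv,z))
# rack views from earlier
t=load("top0")["img"][185:240,190:240];s=load("side0")["img"][225:290,200:270]
a=cv2.resize(t,(560,600),interpolation=cv2.INTER_CUBIC)
cv2.imwrite("pics/rk.png",a[:, :400])
print(manip.state()["ee_pos"])
E
```

```text
FL [ 0.5589 -0.1197  0.049 ]
FR [ 0.5583 -0.1701  0.049 ]
NR [ 0.4285 -0.1654  0.049 ]
NL [ 0.4293 -0.1154  0.049 ]
hFL [ 0.5097 -0.0967  0.045 ]
hFR [ 0.5104 -0.3031  0.045 ]
[ 0.4918 -0.1407  0.1374]
```

```bash
python3 jog.py '[{"xyz": [0, 0, -0.04], "jaw": 0.066}, {"xyz": [0.058, -0.29, -0.083], "jaw": 0.066}, {"xyz": [0.058, -0.29, -0.083], "jaw": 0.066}, {"xyz": [0.058, -0.29, -0.083], "jaw": 0.066}, {"xyz": [0.058, -0.29, -0.083], "jaw": 0.066}, {"xyz": [0.058, -0.29, -0.083], "jaw": 0.066}, {"xyz": [0.058, -0.29, -0.083], "jaw": 0.066}, {"xyz": [0.058, -0.29, -0.083], "jaw": 0.066}]'; python3 jog.py '[{"jaw": 0.066}, {"jaw": 0.066}, {"jaw": 0.066}]'; python3 -c "
from h import *
f=grab('wrist','r1')"; python3 jog.py '[{"xyz": [0, -0.04, 0], "jaw": 0.066}, {"xyz": [0, -0.08, 0], "jaw": 0.066}, {"xyz": [0, -0.08, 0], "jaw": 0.066}, {"xyz": [0, -0.08, 0], "jaw": 0.066}, {"xyz": [0, -0.08, 0], "jaw": 0.066}]'; python3 - <<'E'
from h import *
f=grab('wrist','r2');g=load('r1')
out=[]
for k in(g,f):
    uv=proj(k,[.555,.19,.06]);print(uv,[proj(k,X) for X in([.5,.145,0],[.5,.235,0],[.608,.145,0],[.608,.235,0])])
    u=int(np.clip(uv[0]-140,0,280));v=int(np.clip(uv[1]-190,0,40));print("crop",u,v)
    c=k["img"][v:v+330,u:u+280];out.append(cv2.resize(c,None,fx=1.42,fy=1.42,interpolation=cv2.INTER_CUBIC))
m=np.hstack(out);m=cv2.convertScaleAbs(m,alpha=1.3);print(m.shape);cv2.imwrite("pics/rack2.png",m)
E
```

```text
time_s: 14.37
ee_pos: [0.547, 0.1444, 0.2166]
ee_rot: [[1.0, -0.0, -0.004], [-0.0, -1.0, -0.001], [-0.004, 0.001, -1.0]]
ft_force: [1.0, -0.3, -0.6]
gripper_width: 0.0661
grip_force: 0.0
time_s: 14.62
ee_pos: [0.5471, 0.1423, 0.2165]
ee_rot: [[1.0, 0.001, -0.004], [0.001, -1.0, -0.001], [-0.004, 0.001, -1.0]]
ft_force: [-0.2, -0.5, 0.2]
gripper_width: 0.0659
grip_force: 0.0
time_s: 15.08
ee_pos: [0.5481, 0.221, 0.2178]
ee_rot: [[1.0, -0.001, -0.001], [-0.001, -1.0, -0.001], [-0.001, 0.001, -1.0]]
ft_force: [-0.5, 0.2, 0.1]
gripper_width: 0.0657
grip_force: 0.0
[211.37502747 181.19665239] [array([268.36965035, 219.39630196]), array([178.96987543, 219.30291594]), array([268.07917372, 108.57308124]), array([169.9007655 , 108.76491767])]
crop 71 0
[309.20962468 182.44580941] [array([346.34484309, 220.28565547]), array([257.26388032, 220.41860155]), array([353.40839757, 110.29182665]), array([255.6561621 , 110.19564721])]
crop 169 0
(469, 796, 3)
```

```bash
python3 - <<'E'
from h import *
out=[]
for t,u,v in(("r1",140,70),("r2",225,70)):
    c=load(t)["img"][v:v+190,u:u+150];c=cv2.convertScaleAbs(c,alpha=1.2);c=cv2.resize(c,None,fx=2.6,fy=2.6,interpolation=cv2.INTER_CUBIC)
    for i in range(0,150,25):cv2.putText(c,str(u+i),(int(i*2.6),10),0,.35,(0,0,255));cv2.line(c,(int(i*2.6),12),(int(i*2.6),18),(0,0,255))
    for i in range(0,190,25):cv2.putText(c,str(v+i),(0,int(i*2.6)+4),0,.35,(255,0,0))
    out.append(c)
m=np.hstack(out);print(m.shape);cv2.imwrite("pics/rack3.png",m)
E
```

```text
(494, 780, 3)
```

View pics/rack3.png

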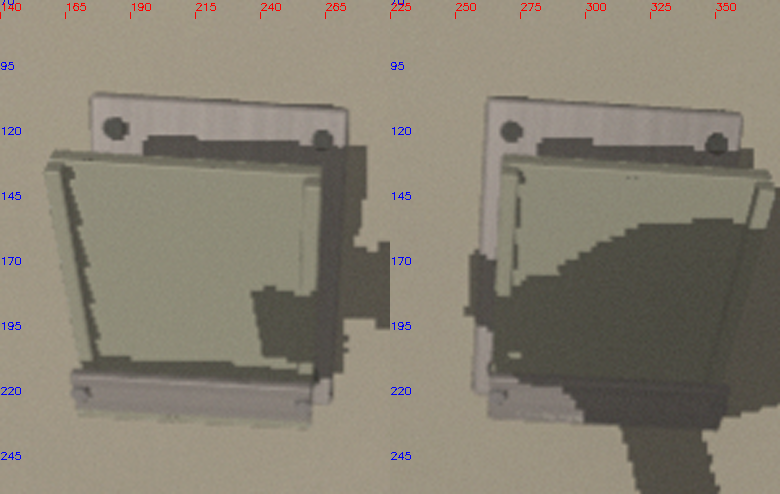

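Rack in the two wrist views: lip back edge at (167.7,213)–(260.4,218) in r1 and (263.5,215)–(355,218.5) in r2, deck top end at rows 133–140. The rack is yawed about −3°.

```bash
python3 - <<'E'
from h import *
np.set_printoptions(precision=4,suppress=True)
A,B=load("r1"),load("r2")
c,s=np.cos(np.radians(25)),np.sin(np.radians(25))
def W(p,d):
    x0,y0,z0,a=p[:4];X=np.array([d[0]*c-d[2]*s,d[1],d[0]*s+d[2]*c]);return np.array([x0+np.cos(a)*X[0]-np.sin(a)*X[1],y0+np.sin(a)*X[0]+np.cos(a)*X[1],z0+X[2]])
obs=[(A,(167.7,213.1),0,1),(A,(260.4,218.1),0,-1),(B,(263.5,215),0,1),(B,(355,218.5),0,-1),(A,(165,132.7),1,1),(A,(263,137.3),1,-1),(B,(270,133.2),1,1),(B,(369,140.4),1,-1)]
def res(p):
    r=[]
    for f,uv,k,sg in obs:
        d=(.014,sg*p[4],.016) if k==0 else (.082,sg*p[5],0.)
        r+=list(proj(f,W(p,d))-uv)
    return np.array(r+[(p[2]-.045)/.003])
S=least_squares(res,[.5,.19,.045,-.05,.039,.039]);p=S.x;print(p,np.degrees(p[3]));print(S.fun.reshape(-1)[:16].reshape(8,2),S.fun[-1])
# z free
S2=least_squares(lambda p:res(p)[:-1],p);print(S2.x)
np.save("rack.npy",p)
# expected foot corners on bench: rack
for uv,f in(((175.4,106.2),A),((273.5,111.5),A),((266.9,224.6),A)):print(onz(f,uv,.005))
E
```

```text
[ 0.5195  0.1892  0.0397 -0.0621  0.0383  0.0363] -3.5580399908059572
[[ 0.6889  0.045 ]
 [ 0.4514  0.5394]
 [ 0.1114 -0.6772]
 [ 0.2261  1.0607]
 [-1.4558 -0.7946]
 [-0.4148  0.6558]
 [ 0.8159  0.1779]
 [-0.2597 -0.7703]] -1.7529395717010936
[ 0.5192  0.1892  0.0384 -0.0621  0.0385  0.0365]
[0.6105 0.2285 0.005 ]
[0.6057 0.1401 0.005 ]
[0.4963 0.1464 0.005 ]
```

```bash
python3 jog.py '[{"rotvec": [0, 0, 0.035], "xyz": [-0.009, 0.364, 0], "jaw": 0.066}, {"rotvec": [0, 0, 0.035], "xyz": [-0.009, 0.364, 0], "jaw": 0.066}, {"rotvec": [0, 0, 0.035], "xyz": [-0.009, 0.364, 0], "jaw": 0.066}, {"rotvec": [0, 0, 0.035], "xyz": [-0.009, 0.364, 0], "jaw": 0.066}, {"rotvec": [0, 0, 0.035], "xyz": [-0.009, 0.364, 0], "jaw": 0.066}, {"rotvec": [0, 0, 0.035], "xyz": [-0.009, 0.364, 0], "jaw": 0.066}, {"rotvec": [0, 0, 0.035], "xyz": [-0.009, 0.364, 0], "jaw": 0.066}, {"rotvec": [0, 0, 0.035], "xyz": [-0.009, 0.364, 0], "jaw": 0.066}]'; python3 jog.py '[{"xyz": [0, 0.04, 0], "jaw": 0.066}, {"xyz": [0, 0.04, 0], "jaw": 0.066}, {"xyz": [0, 0.04, 0], "jaw": 0.066}]'; python3 - <<'E'
from h import *
np.set_printoptions(precision=4,suppress=True)
f=load("top0")
print("flask",onz(f,(254,168),.08),"beaker",onz(f,(288,169),.09),"cyl",onz(f,(316,155),.15),onz(f,(318,161),0))
s=manip.state();print(s["ee_pos"],s["ee_rot"],s["q"])
p=np.load("rack.npy")
# target plate corner check in current wrist view, hidden viewing: edge detect
g=grab("wrist","w8");print([proj(g,X) for X in([.5585,-.1197,.049],[.5585,-.1701,.049],[.4285,-.1654,.049],[.4293,-.1154,.049])])
gr=cv2.cvtColor(g["img"],cv2.COLOR_BGR2GRAY).astype(int)
for r in range(120,300,20):
    d=np.diff(gr[r]);print(r,[(int(c),int(d[c])) for c in np.argsort(-abs(d))[:6] if abs(d[c])>25])
E
```

```text
time_s: 15.8
ee_pos: [0.5387, -0.1143, 0.2187]
ee_rot: [[0.999, -0.038, 0.0], [-0.038, -0.999, -0.0], [0.0, 0.0, -1.0]]
ft_force: [-0.0, 0.5, -1.0]
gripper_width: 0.0661
grip_force: 0.0
time_s: 16.05
ee_pos: [0.5374, -0.1542, 0.2184]
ee_rot: [[0.999, -0.042, -0.0], [-0.042, -0.999, -0.0], [-0.0, 0.0, -1.0]]
ft_force: [0.2, 1.6, 0.5]
gripper_width: 0.0663
grip_force: 0.0
flask [0.6608 0.0724 0.08  ] beaker [ 0.656  -0.0181  0.09  ] cyl [ 0.6825 -0.0883  0.15  ] [ 0.6911 -0.1046  0.    ]
[ 0.5374 -0.1542  0.2184] [[ 0.9991 -0.0419 -0.0004]
 [-0.0419 -0.9991 -0.0001]
 [-0.0004  0.0001 -1.    ]] [-0.4204  0.0845  1.7298 -0.0002  1.3277  1.1923]
[array([228.2922, 164.2414]), array([289.2551, 161.7229]), array([288.0084, 298.9339]), array([234.7271, 300.0881])]
120 [(345, 56), (328, -39)]
140 [(519, -42), (518, -36), (387, 34), (315, -31), (538, -28), (537, 27)]
160 [(295, 46), (514, -41), (515, -40), (534, -40), (441, 39), (542, -37)]
180 [(510, -46), (443, 44), (242, -39), (509, -36), (241, -36)]
200 [(435, 55), (505, -42), (240, -41), (506, -37), (241, -36)]
220 [(442, 59), (230, 55), (501, -51), (206, -38), (282, -37), (283, -34)]
240 [(496, -60), (231, 57), (514, -50), (512, 48), (440, 46), (208, -41)]
260 [(356, 64), (232, 56), (438, 50), (355, 41), (210, -41), (498, -37)]
280 [(233, 54), (193, 53), (436, 46), (194, 41), (212, -38), (555, -33)]
```

```bash
python3 jog.py '[{"xyz": [0.0006, -0.0103, 0.03], "jaw": 0.066}, {"xyz": [0.0006, -0.0103, 0.07], "jaw": 0.066}, {"xyz": [0.0006, -0.0103, 0.11], "jaw": 0.066}, {"xyz": [0.0006, -0.0103, 0.13], "jaw": 0.066}, {"xyz": [0.0006, -0.0103, 0.13], "jaw": 0.066}, {"xyz": [0.0006, -0.0103, 0.13], "jaw": 0.066}]'; python3 - <<'E'
from h import *
g=grab("wrist","w9");print([proj(g,X).round(1) for X in([.5585,-.1197,.049],[.5585,-.1701,.049],[.4285,-.1654,.049],[.4293,-.1154,.049])])
gr=cv2.cvtColor(g["img"],cv2.COLOR_BGR2GRAY).astype(int)
for r in range(150,275,15):
    d=np.diff(gr[r]);print(r,sorted([(int(c),int(d[c])) for c in np.argsort(-abs(d))[:8] if abs(d[c])>15]))
E
```

```text
time_s: 16.6
ee_pos: [0.5386, -0.1389, 0.0877]
ee_rot: [[0.999, -0.034, -0.003], [-0.034, -0.999, 0.001], [-0.003, -0.001, -1.0]]
ft_force: [0.9, -0.7, 0.5]
gripper_width: 0.0658
grip_force: 0.0
[array([229.4, 219.4]), array([332.9, 216.1]), array([320.5, 418. ]), array([238. , 419.1])]
150 [(310, -37), (311, -26), (374, 45)]
165 [(300, -33), (301, -22), (412, 34), (413, 19)]
180 [(294, -28), (295, -22), (449, 27), (450, 29)]
195 [(249, -32), (250, -25), (500, 35), (501, 30)]
210 [(205, -26), (206, -32), (504, 41), (505, 19)]
225 [(206, -25), (207, -34), (227, 23), (228, 38), (233, -30), (234, -32), (498, 31), (499, 33)]
240 [(208, -26), (209, -32), (490, 62)]
255 [(229, -30), (230, -18), (481, 45), (482, 16), (516, -35), (533, 39), (534, 24)]
270 [(172, -34), (173, -28), (192, 46), (193, 38), (218, -33), (352, -25), (533, 27), (534, 24)]
```

```bash
python3 jog.py '[{"xyz": [0, 0.004, 0.01], "jaw": 0.066}, {"xyz": [0, 0.004, 0.025], "jaw": 0.066}, {"xyz": [0, 0.004, 0.042], "jaw": 0.066}, {"xyz": [0, 0.004, 0.042], "jaw": 0.066}, {"xyz": [0, 0.004, 0.042], "jaw": 0.066}]';  python3 jog.py '[{"jaw": 0.04}, {"jaw": 0.04}, {"jaw": 0.04}, {"jaw": 0.04}, {"jaw": 0.04}]'
```

```text
time_s: 17.07
ee_pos: [0.5397, -0.1446, 0.0472]
ee_rot: [[0.999, -0.035, 0.0], [-0.035, -0.999, -0.0], [0.0, 0.0, -1.0]]
ft_force: [-0.4, -0.7, -0.0]
gripper_width: 0.0661
grip_force: 0.0
time_s: 17.48
ee_pos: [0.5408, -0.145, 0.0481]
ee_rot: [[0.999, -0.035, 0.003], [-0.035, -0.999, -0.001], [0.003, 0.001, -1.0]]
ft_force: [0.9, -0.8, 5.6]
gripper_width: 0.0478
grip_force: 61.0
```

```bash
python3 jog.py '[{"xyz": [0, 0, -0.02], "jaw": 0.04}, {"xyz": [0, 0, -0.05], "jaw": 0.04}, {"xyz": [0, 0, -0.09], "jaw": 0.04}, {"xyz": [0, 0, -0.13], "jaw": 0.04}, {"xyz": [0, 0, -0.16], "jaw": 0.04}, {"xyz": [0, 0, -0.16], "jaw": 0.04}, {"xyz": [0, 0, -0.16], "jaw": 0.04}]'; cat >> h.py <<'E'
from scipy.spatial.transform import Rotation as Ro
def deck(z0=.042):
    p=np.load("rack.npy");R=Ro.from_euler("z",p[3]).as_matrix()@Ro.from_euler("y",-25,degrees=True).as_matrix()
    return R,np.array([p[0],p[1],z0])
def delta(end_x,und_z,y=0.,z0=.042,L=.112,h=.003):
    R,o=deck(z0);T=R@np.diag([1,-1,-1.]);P=o+R@np.array([end_x+L,y,und_z+h])
    s=manip.state();E=np.array(s["ee_rot"])
    return np.r_[Ro.from_matrix(E.T@T).as_rotvec(),E.T@(P-s["ee_pos"])].round(4),P.round(4)
def where(z0=.042,L=.112,h=.003):
    R,o=deck(z0);s=manip.state();return (R.T@(s["ee_pos"]-o)-[L,0,h]).round(4)
E
python3 - <<'E'
from h import *
print(delta(.03,.06),manip.state()["ft_force"],manip.state()["gripper_width"])
E
```

```text
time_s: 18.07
ee_pos: [0.5407, -0.1448, 0.209]
ee_rot: [[0.999, -0.035, 0.004], [-0.035, -0.999, -0.002], [0.004, 0.002, -1.0]]
ft_force: [-0.8, -0.5, -1.1]
gripper_width: 0.0478
grip_force: 61.7
(array([-0.0043,  0.4318,  0.0268,  0.0689, -0.3303,  0.0496]), array([0.6214, 0.1828, 0.1591])) [-0.75394358 -0.483735   -1.06484887] 0.04776623372989458
```

```bash
python3 jog.py '[{"rotvec": [0, 0.1, 0], "jaw": 0.04}, {"rotvec": [0, 0.2, 0], "xyz": [0, -0.03, 0], "jaw": 0.04}, {"rotvec": [0, 0.3, 0.01], "xyz": [0.03, -0.07, 0], "jaw": 0.04}, {"rotvec": [-0.004, 0.432, 0.027], "xyz": [0.069, -0.33, 0], "jaw": 0.04}, {"rotvec": [-0.004, 0.432, 0.027], "xyz": [0.069, -0.33, 0], "jaw": 0.04}, {"rotvec": [-0.004, 0.432, 0.027], "xyz": [0.069, -0.33, 0], "jaw": 0.04}, {"rotvec": [-0.004, 0.432, 0.027], "xyz": [0.069, -0.33, 0], "jaw": 0.04}, {"rotvec": [-0.004, 0.432, 0.027], "xyz": [0.069, -0.33, 0], "jaw": 0.04}]';python3 jog.py '[{"xyz": [0, -0.06, 0], "jaw": 0.04}, {"xyz": [0, -0.06, 0], "jaw": 0.04}, {"xyz": [0, -0.06, 0], "jaw": 0.04}, {"xyz": [0, -0.06, 0], "jaw": 0.04}]'; python3 -c "
from h import *
print(delta(.03,.03),where())"
```

```text
time_s: 18.73
ee_pos: [0.606, 0.1241, 0.2037]
ee_rot: [[0.908, -0.062, 0.415], [-0.057, -0.998, -0.025], [0.415, -0.001, -0.91]]
ft_force: [2.1, -0.4, 0.6]
gripper_width: 0.0481
grip_force: 61.8
time_s: 19.07
ee_pos: [0.6098, 0.1832, 0.2035]
ee_rot: [[0.908, -0.059, 0.414], [-0.054, -0.998, -0.024], [0.414, -0.0, -0.91]]
ft_force: [-0.7, -0.5, -1.0]
gripper_width: 0.0478
grip_force: 61.8
(array([-0.0014,  0.0091,  0.0023, -0.0075, -0.0003,  0.0753]), array([0.6341, 0.182 , 0.1319])) [ 0.0382 -0.0004  0.1052]
```

Use the camera for a numeric check of the plate against the rack once it is closer.

```bash
python3 jog.py '[{"rotvec": [0, 0.009, 0.002], "xyz": [-0.005, 0, 0.03], "jaw": 0.04}, {"rotvec": [0, 0.009, 0.002], "xyz": [-0.005, 0, 0.06], "jaw": 0.04}, {"rotvec": [0, 0.009, 0.002], "xyz": [-0.005, 0, 0.08], "jaw": 0.04}, {"rotvec": [0, 0.009, 0.002], "xyz": [-0.005, 0, 0.08], "jaw": 0.04}, {"rotvec": [0, 0.009, 0.002], "xyz": [-0.005, 0, 0.08], "jaw": 0.04}]'; python3 - <<'E'
from h import *
print(where(),delta(.03,.012)[0])
f=grab("side","s1");R,o=deck()
t=load("side0")["img"].astype(int)
for d in([0,0,0],[.014,.038,.016],[.014,-.038,.016],[.082,.036,0],[.082,-.036,0]):print(d,proj(f,o+R@d).round(1))
cv2.imwrite("pics/s1c.png",cv2.resize(f["img"][215:295,190:290],None,fx=6,fy=6,interpolation=cv2.INTER_CUBIC))
E
```

```text
time_s: 19.48
ee_pos: [0.6389, 0.1784, 0.1291]
ee_rot: [[0.904, -0.066, 0.421], [-0.06, -0.998, -0.027], [0.422, -0.001, -0.906]]
ft_force: [-0.1, 0.6, -0.1]
gripper_width: 0.0478
grip_force: 61.9
[ 0.0334 -0.0033  0.0254] [ 0.0007  0.0004 -0.0041 -0.0034 -0.0033  0.0134]
[0, 0, 0] [243.4 264. ]
[0.014, 0.038, 0.016] [230.3 264.3]
[0.014, -0.038, 0.016] [251.9 248.9]
[0.082, 0.036, 0] [210.2 247.3]
[0.082, -0.036, 0] [230.9 233.7]
```

```bash
python3 jog.py '[{"xyz": [0, -0.003, 0.006], "jaw": 0.04}, {"xyz": [0, -0.003, 0.012], "jaw": 0.04}, {"xyz": [0, -0.003, 0.014], "jaw": 0.04}, {"xyz": [0, -0.003, 0.014], "jaw": 0.04}, {"xyz": [0, -0.003, 0.014], "jaw": 0.04}]' | grep -E "pos|force"; for i in 1 2; do python3 jog.py '[{"xyz": [0, 0, 0.001], "jaw": 0.04}, {"xyz": [0, 0, 0.002], "jaw": 0.04}, {"xyz": [0, 0, 0.002], "jaw": 0.04}]'| grep -E "pos|force"; python3 -c "
from h import *
print(where(),manip.state()['ft_torque'])"; done
```

```text
ee_pos: [0.6466, 0.1833, 0.1195]
ft_force: [-0.3, 0.3, -0.0]
grip_force: 61.9
ee_pos: [0.6475, 0.1832, 0.1175]
ft_force: [-0.3, 0.0, -1.4]
grip_force: 61.9
[0.036  0.002  0.0113] [ 0.02540092  0.22271195 -0.00356599]
ee_pos: [0.6482, 0.183, 0.1155]
ft_force: [0.6, -0.2, 0.0]
grip_force: 61.9
[0.0358 0.0019 0.0091] [-0.02220276  0.20388624  0.06863253]
```

```bash
for i in 1 2 3; do python3 jog.py '[{"xyz": [0, 0, 0.001], "jaw": 0.04}, {"xyz": [0, 0, 0.002], "jaw": 0.04}, {"xyz": [0, 0, 0.002], "jaw": 0.04}]'| grep -E "force"; python3 -c "
from h import *
print(where(),manip.state()['ft_torque'])"; done
```

```text
ft_force: [0.2, -0.2, -0.6]
grip_force: 61.9
[0.0358 0.0019 0.0071] [-0.00725074  0.2213431   0.0119861 ]
ft_force: [0.0, -0.2, -0.4]
grip_force: 61.9
[0.0358 0.0019 0.0051] [ 0.00387334  0.20143731 -0.0189596 ]
ft_force: [-0.6, -0.1, 0.6]
grip_force: 62.0
[0.0361 0.0019 0.0033] [ 0.02473481  0.34996828 -0.03786298]
```

```bash
python3 jog.py '[{"xyz": [0, 0.001, -0.003], "jaw": 0.04}, {"xyz": [-0.006, 0.001, -0.003], "jaw": 0.04}, {"xyz": [-0.012, 0.001, -0.003], "jaw": 0.04}, {"xyz": [-0.018, 0.001, -0.003], "jaw": 0.04}, {"xyz": [-0.022, 0.001, -0.003], "jaw": 0.04}, {"xyz": [-0.022, 0.001, -0.003], "jaw": 0.04}, {"xyz": [-0.022, 0.001, -0.003], "jaw": 0.04}]'| grep -E "force"; python3 -c "
from h import *
print(where(),manip.state()['ft_torque'])"; python3 jog.py '[{"xyz": [-0.004, 0, 0], "jaw": 0.04}, {"xyz": [-0.007, 0, 0], "jaw": 0.04}, {"xyz": [-0.007, 0, 0], "jaw": 0.04}, {"xyz": [-0.007, 0, 0], "jaw": 0.04}]'| grep -E "force"; python3 -c "
from h import *
print(where(),manip.state()['ft_torque'])"
```

```text
ft_force: [0.2, -0.2, -1.0]
grip_force: 61.9
[0.0134 0.001  0.0061] [0.02807127 0.20655375 0.04539783]
ft_force: [0.3, -0.4, -0.6]
grip_force: 61.9
[0.0067 0.001  0.0062] [-0.00218105  0.2440361   0.01251338]
```

Under the lip with no contact. I'll go on to the stop in small steps.

```bash
for i in 1 2 3 4; do python3 jog.py '[{"xyz": [-0.001, 0, 0], "jaw": 0.04}, {"xyz": [-0.002, 0, 0], "jaw": 0.04}, {"xyz": [-0.002, 0, 0], "jaw": 0.04}]'| grep -E "ft_force"; python3 -c "
from h import *
print(where(),manip.state()['ft_torque'])"; done
```

```text
ft_force: [0.1, 0.1, 0.1]
[0.0048 0.001  0.0061] [ 0.05562496  0.266371   -0.01599882]
ft_force: [1.9, -1.4, -0.1]
[0.0039 0.0012 0.0065] [-0.0579531  -0.12433877  0.0556896 ]
ft_force: [5.5, -0.6, 1.2]
[0.0037 0.0013 0.0071] [-0.2097811  -0.81963182  0.11028142]
ft_force: [8.6, -2.1, 2.7]
[0.0036 0.0015 0.0078] [-0.34826142 -1.29263678  0.14667574]
```

```bash
python3 jog.py '[{"xyz": [0.004, 0, 0], "jaw": 0.04}, {"xyz": [0.005, 0, 0.001], "jaw": 0.04}, {"xyz": [0.005, 0, 0.003], "jaw": 0.04}, {"xyz": [0.005, 0, 0.003], "jaw": 0.04}]'| grep -E "ft_force"; python3 -c "
from h import *
print(where(),manip.state()['ft_torque'])"; for i in 1 2; do python3 jog.py '[{"xyz": [0, 0, 0.001], "jaw": 0.04}, {"xyz": [0, 0, 0.001], "jaw": 0.04}]'| grep -E "ft_force"; python3 -c "
from h import *
print(where(),manip.state()['ft_torque'])"; done
```

```text
ft_force: [1.0, -0.8, 2.7]
[0.0039 0.001  0.003 ] [-0.09503776  0.01700126 -0.00131492]
ft_force: [-2.6, -0.2, 7.6]
[0.004  0.001  0.0024] [-0.17751893  0.32853477 -0.02531509]
ft_force: [-5.6, -1.3, 10.4]
[0.004  0.001  0.0017] [-0.19755983  0.641631   -0.08558214]
```

```bash
python3 jog.py '[{"xyz": [-0.001, 0, -0.0015], "jaw": 0.04}, {"xyz": [-0.0015, 0, -0.0015], "jaw": 0.04}, {"xyz": [-0.0015, 0, -0.0015], "jaw": 0.04}]'; python3 -c "
from h import *
print(where(),manip.state()['ft_torque'])"
```

```text
time_s: 24.03
ee_pos: [0.6218, 0.1841, 0.0965]
ee_rot: [[0.901, -0.064, 0.428], [-0.059, -0.998, -0.024], [0.429, -0.003, -0.903]]
ft_force: [4.3, -0.1, 2.8]
gripper_width: 0.0478
grip_force: 61.9
[0.0038 0.0013 0.0031] [-0.08850357 -0.55312583  0.14910001]
```

```bash
python3 jog.py '[{"jaw": 0.052}, {"jaw": 0.056}, {"jaw": 0.066}, {"jaw": 0.066}, {"jaw": 0.066}]'; python3 jog.py '[{"xyz": [0, 0, -0.01], "jaw": 0.066}, {"xyz": [0, 0, -0.03], "jaw": 0.066}, {"xyz": [0, 0, -0.06], "jaw": 0.066}, {"xyz": [0, 0, -0.1], "jaw": 0.066}, {"xyz": [0, 0, -0.13], "jaw": 0.066}, {"xyz": [0, 0, -0.13], "jaw": 0.066}, {"xyz": [0, 0, -0.13], "jaw": 0.066}]'; python3 - <<'E'
from h import *
R,o=deck(.045);a=load("r1")
for n in("wrist","top","side"):
    f=grab(n,"e_"+n)
    print(n,[proj(f,o+R@np.array(d)).round(1).tolist() for d in([.134,.025,.004],[.134,-.025,.004],[.082,.025,.004],[.014,.038,.016],[.014,-.038,.016])])
g=load("e_wrist");gr=cv2.cvtColor(g["img"],cv2.COLOR_BGR2GRAY).astype(int)
c=[proj(g,o+R@np.array([x,0,.004])) for x in(.16,.01)]
for y in(-.018,0,.018):
    xs=np.arange(-.01,.17,.001);P=[proj(g,o+R@np.array([x,y,.004])) for x in xs]
    v=np.array([gr[int(round(q[1])),int(round(q[0]))] if 0<=q[1]<419.4 and 0<=q[0]<559.4 else -1 for q in P]);print(y,v.tolist())
for x in(.125,.11,.095,.07,.05):
    ys=np.arange(-.045,.046,.001);P=[proj(g,o+R@np.array([x,y,.004])) for y in ys]
    v=np.array([gr[int(round(q[1])),int(round(q[0]))] for q in P]);d=np.diff(v);print(x,[(round(float(ys[i])*1000),int(d[i])) for i in range(len(d)) if abs(d[i])>18])
E
```

```text
time_s: 24.45
ee_pos: [0.6201, 0.1838, 0.0947]
ee_rot: [[0.903, -0.064, 0.425], [-0.059, -0.998, -0.025], [0.425, -0.002, -0.905]]
ft_force: [-0.4, 0.2, 0.3]
gripper_width: 0.0659
grip_force: 0.0
time_s: 25.03
ee_pos: [0.5661, 0.1878, 0.2169]
ee_rot: [[0.9, -0.063, 0.431], [-0.059, -0.998, -0.023], [0.432, -0.005, -0.902]]
ft_force: [-0.1, 0.2, -1.0]
gripper_width: 0.0664
grip_force: 0.0
wrist [[239.5, 177.5], [308.0, 177.4], [241.5, 243.2], [226.5, 327.2], [321.4, 327.2]]
top [[202.0, 174.7], [221.1, 175.7], [202.3, 193.4], [197.0, 218.5], [225.3, 220.0]]
side [[199.7, 228.5], [214.3, 219.5], [213.8, 243.3], [230.2, 263.3], [251.9, 247.9]]
-0.018 [56, 60, 60, 59, 60, 59, 61, 65, 63, 65, 62, 62, 64, 59, 59, 61, 63, 60, 59, 57, 63, 71, 73, 72, 70, 71, 73, 69, 72, 73, 72, 69, 72, 71, 72, 71, 71, 74, 74, 73, 74, 73, 73, 76, 73, 74, 73, 71, 75, 106, 130, 133, 131, 130, 131, 132, 131, 130, 131, 130, 131, 128, 130, 132, 132, 130, 131, 131, 131, 132, 133, 132, 132, 130, 129, 132, 132, 130, 131, 133, 130, 133, 132, 131, 132, 130, 131, 132, 130, 131, 130, 131, 133, 131, 133, 133, 133, 132, 13
[... 1715 characters left out ...]
1, 134, 131, 131, 131, 134, 132, 135, 133, 132, 133, 131, 132, 133, 134, 131, 132, 133, 132, 134, 134, 131, 132, 132, 134, 133, 132, 133, 132, 132, 131, 135, 134, 134, 132, 134, 133, 134, 133, 134, 132, 134, 138, 116, 135, 134, 134, 134, 134, 135, 135, 134, 135, 136, 134, 134, 137, 136, 134, 135, 136, 134, 134, 135, 134, 135, 135, 134, 134, 134, 133, 132, 133, 136, 133, 131, 133, 133, 133, 132, 134]
0.125 []
0.11 [(-33, -57), (-26, 22), (-25, 27)]
0.095 [(-32, -19), (-31, -36), (-25, 46)]
0.07 [(-42, -42), (-38, 21), (-37, 23), (-32, 20), (-25, -19), (-24, 32), (32, -32), (33, 20), (34, 22)]
0.05 [(-40, -46), (-38, 27), (-37, 22), (-32, 25), (1, -44), (18, 24), (31, -30), (33, 26), (34, 21)]
```

```bash
python3 - <<'E'
from h import *
R,o=deck(.045);g=load("e_wrist");b=load("r1")
def line(f,y,z,lo,hi):
    gr=cv2.cvtColor(f["img"],cv2.COLOR_BGR2GRAY).astype(int);xs=np.arange(lo,hi,.001)
    v=[gr[tuple(np.round(proj(f,o+R@np.array([x,y,z]))).astype(int)[::-1])] for x in xs]
    d=np.diff(v);return [(round(float(xs[i])*1000),int(d[i])) for i in range(len(d)) if abs(d[i])>9]
for y in(-.029,.029):print("deck end",y,line(g,y,0,.06,.11))
for y in(-.015,.0,.015):print("lip",line(g,y,.016,-.01,.04),"r1",line(b,y,.016,-.01,.04),line(b,y,0,.06,.11))
# anything else moved? compare top views
a=load("top0")["img"].astype(int);c=load("e_top")["img"].astype(int);m=(abs(a-c).max(2)>40).astype(np.uint8)
n,_,st,ce=cv2.connectedComponentsWithStats(m)
for i in range(1,n):
    if st[i,4]>6:print(st[i],ce[i].round())
E
```

```text
deck end -0.029 [(83, -18), (84, -15), (85, -29), (87, 10)]
deck end 0.029 [(83, -18), (84, -14), (85, 24), (86, 21), (90, -18), (91, -12), (92, 16)]
lip [(-4, -29), (-3, -37)] r1 [(15, -24), (17, -13), (18, -11), (23, 31), (24, 15)] [(83, -17), (84, -13), (86, -23), (93, 56), (103, -17), (104, 10), (105, 11)]
lip [(-4, -20), (6, -41), (18, 11)] r1 [(15, -16), (16, -19), (18, -10), (24, 32), (25, 11)] [(83, -22), (86, -18), (93, 51), (102, -16), (103, -19), (105, 29)]
lip [(-4, -14), (-2, -31), (-1, -23)] r1 [(15, -15), (16, -18), (18, -13), (23, 31), (24, 15)] [(83, -28), (86, 13), (87, 26), (94, -35), (96, 27), (103, -19), (104, 28)]
[221 182  10  14 114] [225. 188.]
[  123   195   176   225 19798] [195. 314.]
[324 237  20  49 829] [333. 262.]
[332 250   4   3  11] [333. 251.]
[319 312   6   7  28] [322. 315.]
[ 442  322  118   98 4988] [524. 386.]
[ 301  354   46   66 1266] [328. 384.]
[306 373  11  15  90] [311. 380.]
[308 411  12   9  63] [313. 415.]
[278 417  17   3  32] [285. 418.]
```

```bash
python3 -c "
from rig import manip
print(manip.close_job())"
```

```text
the job is handed in; nothing more can be done
None
```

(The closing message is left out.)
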